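# Open the cam clamp on the glue-up jig

## Robot

A 7-joint arm with a two-finger parallel gripper is mounted at the origin on the work surface. World frame = base frame: x ahead of the robot, y to its left, z up, the work surface at z = 0. Lengths are in m, angles in degrees, forces in N, time in s.
With the tool pointing down it reaches from about 0.425 to 0.925 m from the base axis. Payload 6.8 kg.
Tool frame: the origin (TCP) lies midway between the tips of the shut fingers; the grasp point (between the pads) lies 19 mm behind it; z points along the fingers, y is the line along which they close (so a half turn about z gives the same grasp; the last joint's range is limited). The gripper opens to 88 mm and grips with 3 to 60 N. Pads are 20 mm wide; open, the fingers measure 115 mm over their backs; the gripper's body (75 mm by 178 mm) begins 61 mm behind the grasp point.
Start: joints at [62.16, 27.33, 1.283, 89.118, -0.659, 63.558, -4.761], TCP at [0.249, -0.627, 0.223] pointing down, gripper open.
Joint ranges: [-169.35, 169.35], [-19.33, 120.38], [-80.79, 83.38], [13.8, 139.57], [-78.32, 258.32], [9.67, 109.79], [-169.56, 169.56]. Speed limits (degrees/s): [136.94, 136.94, 180, 180, 180, 180, 180].

## Interface

Orientations are given as a 3x3 rotation matrix whose columns are the frame's x, y, z axes.
In Python, from workcell import env gives the robot as it stands.
- The arm moves only by the shell command python3 -m crank 'ROWS' [FORCE]. ROWS is JSON, a list of rows, each an object of numbers: "jaw": the finger opening in mm, from 0 to 87.8; "tx", "ty", "tz": the shift along the tool's x, y, z in mm; "rx", "ry", "rz": the turn, a rotation vector about the tool's x, y, z in degrees. In form: [{"jaw": .., "tx": .., "ty": .., "tz": .., "rx": .., "ry": .., "rz": ..}, ...]. A call has 1 to 10 rows; each row is the pose to reach, as a shift and turn from the pose commanded when the call began, along the tool's axes at that moment; what a row does not reach only later rows make up. A row lasts 1/10 s, in which the tool goes at most 50 mm and 8.59 degrees, less where a joint would pass 70% of its speed; a pose out of reach is approached as far as the arm can. A call with a gripper value outside its range is refused whole. The fingers move at their own pace and stop on an object; FORCE is the grip in N (left out, the last holds). Time passes only in rows, so rows that repeat a pose let the fingers close. It gives the time, the measured TCP pose, the force, the opening and the grip force at its end, in the units of the state.
- env.read_state(): the state, without advancing time (a new reading comes with each control period).
- env.capture(name): name is "scene" or "top" or "wrist"; returns a dict with "img" (480x640x3 uint8, red, green, blue), "fx", "fy", "cx", "cy" (pixels), "R" (3x3) and "t" (3): a world point X has camera coordinates R X + t. Camera axes: x right, y down, z forward; pixel columns grow to the right and rows downward; lengths in m; the calibration is good to about 2 mm. A picture is of the moment at which its call begins. There is no depth.
- env.sign_off(): hands the job in; it is judged then, once.
The state is a dict: "time": time; "joint_positions": joint angles; "dq": joint speeds; "tau": joint torques, N m; "eef_pos": TCP position; "tcp_rot": TCP orientation; "wrist_force": force on the tool from outside, world axes, zero at the start; "moment": the same for the moment, N m; "finger_gap": finger opening in m; "gripper_force": force on a finger pad.
Only numpy, scipy, OpenCV 4.12 (cv2) and the standard library are available. Lean on these libraries where they do the work, as an engineer would, in place of code of your own. Each camera call takes 0.05 s, during which the arm holds its last target. There are 200 camera calls.

## Task

The glue has dried, so open the cam clamp: push the cam's handle round the far side, away from the jaw, until it rests against the wooden stop dowel and the low side of the cam faces the jaw. Then push the sliding jaw back, away from the panel, until it is fully home against the cam. Only push with the fingers, taking hold of nothing, and leave the panel lying in the jig and the other things on the bench where they are.

Things in the scene. Friction and masses are not known exactly. Their poses are not given: they have to be found in the camera images.
- jig: White-faced base board of the clamping jig, 345 x 300 mm, 18 mm thick, fixed to the bench. Origin on the bench top straight below the cam's pivot bolt; x is the jaw's sliding direction, from the fence (near the robot) past panel and jaw to the cam; z up. In this frame: board x -249 to 96, y -150 to 150 mm; wooden fence 260 mm long, x -226 to -194 mm, top at z 54 mm.
- pivot (a point): On the axis of the cam's pivot bolt, half-way up the cam (32 mm above the bench). The cam is a plywood disc of 80 mm diameter, its centre 13 mm off the pivot, in one piece with a straight handle 22 mm wide running out from the pivot. Both are 24 mm thick, from 20 to 44 mm above the bench; the bolt head reaches 52 mm.
- handle_end (a point): Middle of the outer end of the cam's straight handle, 161 mm from the pivot, half-way up it (32 mm above the bench).
- stop_top (a point): Centre of the top of the wooden stop dowel that the handle comes to rest against, 12 mm in diameter, top 48 mm above the bench.
- cam (a joint): Turn of the cam in rad, clockwise seen from above. 0: handle along the jig's +y, high side against the jaw (clamped). 1.57: handle along +x. 3.14: handle along -y, resting on the stop dowel, low side facing the jaw. Starts near 0, cannot turn below -0.4 nor past the dowel. Needs 0.15 N m and stays where it is left.
- jaw_face (a point): Middle of the upper edge of the sliding jaw's near face, the face towards panel, fence and robot. The jaw is a hardwood block 40 mm thick along x, 160 mm long along y, from 19 to 69 mm above the bench, so its top 31 mm stand clear of the panel; two bolts on its top, 55 mm either side of the middle, reach 81 mm.
- jaw (a joint): Slide of the jaw along the jig's +x in m: 0 clamped on the panel, 0.026 fully back against the cam when the cam's low side faces it. It slides stiffly, about 4 N, stays where it is left, and cannot go back while the cam's high side faces it.
- panel_centre (a point): Centre of the loose glued panel, four strips of light and dark wood, 100 (x) x 220 (y) x 20 mm, lying on the base board between fence and jaw, top 38 mm above the bench. It is to stay there.
- glue: Upright glue bottle, 60 mm in diameter, 180 mm tall, loose on the bench beside the jig; origin under its middle. Leave alone.
- tape: Roll of tape lying flat, 100 mm outer diameter, 24 mm high, loose on the bench beside the jig; origin under its middle. Leave alone.
- sander: Cork sanding block lying flat, 100 x 60 mm, 30 mm high, loose on the bench beside the jig; origin under its middle. Leave alone.

How it is judged:
By the outcome, as a careful person would: the job done as asked, in the order asked, and still so for the second after the job is handed in, with the robot touching nothing.
It also fails if it takes over 53 s, if anything falls off the work surface, if the arm or the gripper's body presses on something with over 40 N, if the wrist force passes 120 N, or if a joint passes its speed limit or range.

## Working session

There is one attempt and no reset: what is moved stays moved. The work goes in short steps, Python scripts to look and compute and a shell command to move; the robot and the scene stay as the last step left them, time stands still between calls to the robot, and variables do not carry over. Pictures are saved under pics/ and viewed, at most 10 in all, crops included, and the job is handed in when it is done.

```bash
mkdir -p pics; ls
python3 - <<'E'
from workcell import env
import cv2,numpy as np
s=env.read_state();print(s["eef_pos"],s["tcp_rot"],s["time"],s["finger_gap"])
for n in("scene","top"):
    c=env.capture(n);cv2.imwrite(f"pics/{n}0.png",c["img"][:,:,::-1]);print(n,c["fx"],c["cx"],c["cy"],np.array(c["R"]).round(3).tolist(),c["t"])
E
```

```text
pics
[ 0.24874862 -0.6268665   0.22169797] [[ 9.29476970e-01  3.68879291e-01 -7.93638785e-04]
 [ 3.68880113e-01 -9.29475638e-01  1.58119740e-03]
 [-1.54396939e-04 -1.76244414e-03 -9.99998435e-01]] 0.0 0.08769397210419258
scene 503.13744287092607 313.47363739597773 239.1469482161618 [[-0.319, 0.948, -0.017], [0.558, 0.173, -0.812], [-0.766, -0.269, -0.584]] [ 0.1543957  -0.24235213  1.44333499]
top 485.5645843342437 325.3021774885655 228.84969973317754 [[0.012, -0.999, 0.038], [-0.987, -0.018, -0.16], [0.161, -0.035, -0.986]] [-0.01755476  0.51506702  0.83723964]
```

View pics/top0.png

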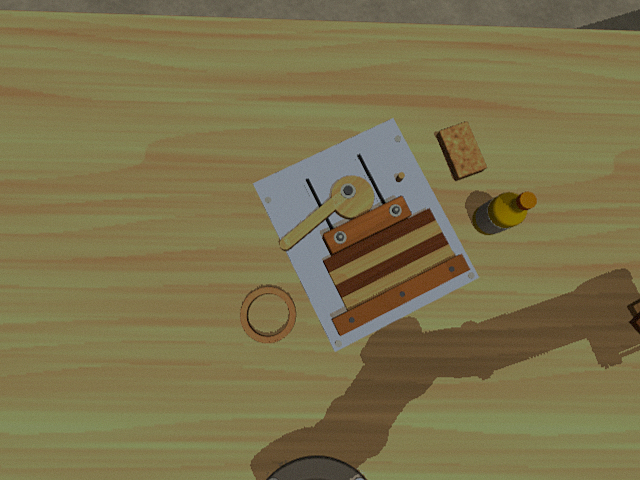

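View pics/scene0.png

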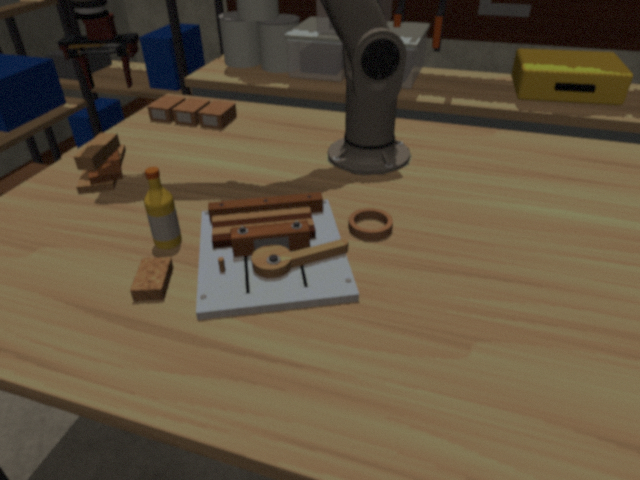

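The top view shows board corners at (254,183), (394,119), (478,277) and (336,351). The pivot bolt is at (348,190), the handle end at (283,245) and the stop at (400,177). The jaw bolts are at (340,238) and (396,211), the tape at (268,314), the sander at (461,151) and the bottle base near (487,222).

```bash
cat > h.py <<'E'
import numpy as np
from workcell import env
def w(c,u,v,z):
    R=np.array(c["R"]);o=-R.T@np.array(c["t"]);d=R.T@[(u-c["cx"])/c["fx"],(v-c["cy"])/c["fy"],1]
    return o+d*(z-o[2])/d[2]
E
python3 - <<'E'
from h import *
from scipy.optimize import least_squares
c=env.capture("top")
obs=[(254,183,.018,96,150),(394,119,.018,96,-150),(478,277,.018,-249,-150),(336,351,.018,-249,150),(348,190,.052,0,0)]
P=np.array([w(c,*o[:3])[:2] for o in obs]);Q=np.array([o[3:] for o in obs])/1000
A=lambda a:np.array([[np.cos(a),-np.sin(a)],[np.sin(a),np.cos(a)]])
r=least_squares(lambda p:(Q@A(p[2]).T+p[:2]-P).ravel(),[.7,0,0])
o,a=r.x[:2],r.x[2]
print(o,np.degrees(a),(r.fun*1000).round(1))
for n,u,v,z in[("hend",283,245,.044),("stop",400,177,.048),("bolt+",340,238,.081),("bolt-",396,211,.081),("tape",268,314,.024),("sander",461,151,.03),("gluetop",527,201,.18)]:
    p=w(c,u,v,z)[:2];print(n,p.round(3),((A(a).T@(p-o))*1000).round(0))
s=env.read_state();T=np.array(s["tcp_rot"])
for q in [(-90,105),(-60,120)]:
    print(q,o+A(a)@(np.array(q)/1000))
E
```

```text
[ 0.58645556 -0.05111457] 27.011465894795567 [-0.2  1.8  2.4  0.5 -1.1 -3.  -1.7  1.9  0.6 -1.2]
hend [0.484 0.066] [-38. 150.]
stop [ 0.613 -0.146] [-19. -97.]
bolt+ [ 0.493 -0.034] [-75.  57.]
bolt- [ 0.543 -0.132] [-76. -52.]
tape [0.362 0.09 ] [-136.  228.]
sander [ 0.672 -0.267] [ -22. -231.]
gluetop [ 0.542 -0.32 ] [-161. -219.]
(-90, 105) [0.45858543 0.00155638]
(-60, 120) [0.47850036 0.02854518]
```

```bash
cat >> h.py <<'E'
O=np.array([.5865,-.0511,0]);a=np.radians(27.0)
J=np.array([[np.cos(a),-np.sin(a),0],[np.sin(a),np.cos(a),0],[0,0,1]])
def go(*pts):
    s=env.read_state();T=np.array(s["tcp_rot"]);p=np.array(s["eef_pos"])
    print("t",s["time"],"jig",((J.T@(p-O))*1000).round(1),"F",(J.T@s["wrist_force"]).round(1),"gap",round(s["finger_gap"],3),"yaw",np.degrees(np.arctan2(T[1,0],T[0,0])).round(1))
    for q in pts: print(q,(T.T@(O+J@(np.array(q)/1000)-p)*1000).round(0))
E
python3 -c "
from h import *
go((-20,-110,210),(-70,125,210),(-70,125,130))"
```

```text
t 0.15 jig [-562.3 -359.8  221.9] F [0.2 0.7 0.2] gap 0.087 yaw 21.6
(-20, -110, 210) [ 517. -299.   12.]
(-70, 125, 210) [ 445. -529.   13.]
(-70, 125, 130) [ 445. -528.   93.]
```

```bash
python3 -m crank '[{"jaw":0,"tx":45,"ty":-25,"rz":-1},{"jaw":0,"tx":90,"ty":-50,"rz":-2},{"jaw":0,"tx":135,"ty":-75,"rz":-3},{"jaw":0,"tx":180,"ty":-100,"rz":-4},{"jaw":0,"tx":225,"ty":-125,"rz":-5.4},{"jaw":0,"tx":270,"ty":-150,"rz":-5.4},{"jaw":0,"tx":310,"ty":-175,"rz":-5.4},{"jaw":0,"tx":350,"ty":-200,"rz":-5.4},{"jaw":0,"tx":390,"ty":-225,"rz":-5.4},{"jaw":0,"tx":430,"ty":-250,"rz":-5.4}]' && python3 -c "
from h import *
go((-70,125,200),(-70,125,110))"
```

```text
validation failed for argument at $[0]...
```

```bash
python3 -m crank '[{"jaw":0,"tx":45,"ty":-25,"tz":0,"rx":0,"ry":0,"rz":-1},{"jaw":0,"tx":90,"ty":-50,"tz":0,"rx":0,"ry":0,"rz":-2},{"jaw":0,"tx":135,"ty":-75,"tz":0,"rx":0,"ry":0,"rz":-3},{"jaw":0,"tx":180,"ty":-100,"tz":0,"rx":0,"ry":0,"rz":-4},{"jaw":0,"tx":225,"ty":-125,"tz":0,"rx":0,"ry":0,"rz":-5.4},{"jaw":0,"tx":270,"ty":-150,"tz":0,"rx":0,"ry":0,"rz":-5.4},{"jaw":0,"tx":310,"ty":-175,"tz":0,"rx":0,"ry":0,"rz":-5.4},{"jaw":0,"tx":350,"ty":-200,"tz":0,"rx":0,"ry":0,"rz":-5.4},{"jaw":0,"tx":390,"ty":-225,"tz":0,"rx":0,"ry":0,"rz":-5.4},{"jaw":0,"tx":430,"ty":-250,"tz":0,"rx":0,"ry":0,"rz":-5.4}]' && python3 -c "
from h import *
go((-70,125,200),(-70,125,110))"
```

```text
time: 1.15
eef_pos: [0.5574, -0.2343, 0.2226]
tcp_rot: [[0.89, 0.455, -0.0], [0.455, -0.89, 0.0], [0.0, -0.0, -1.0]]
wrist_force: [0.8, -0.2, 0.3]
finger_gap: 0.0114
gripper_force: 0.0
t 1.15 jig [-109.1 -150.   222.6] F [ 0.6 -0.6  0.3] gap 0.011 yaw 27.1
(-70, 125, 200) [  39. -275.   23.]
(-70, 125, 110) [  39. -275.  113.]
```

Tool is aligned with the jig (tool x = jig x, tool y = −jig y). Next I go above the handle's near side.

```bash
python3 -m crank '[{"jaw":0,"tx":7,"ty":-45,"tz":0,"rx":0,"ry":0,"rz":0},{"jaw":0,"tx":14,"ty":-90,"tz":0,"rx":0,"ry":0,"rz":0},{"jaw":0,"tx":21,"ty":-135,"tz":5,"rx":0,"ry":0,"rz":0},{"jaw":0,"tx":28,"ty":-180,"tz":15,"rx":0,"ry":0,"rz":0},{"jaw":0,"tx":34,"ty":-225,"tz":35,"rx":0,"ry":0,"rz":0},{"jaw":0,"tx":37,"ty":-255,"tz":60,"rx":0,"ry":0,"rz":0},{"jaw":0,"tx":39,"ty":-275,"tz":90,"rx":0,"ry":0,"rz":0},{"jaw":0,"tx":39,"ty":-275,"tz":113,"rx":0,"ry":0,"rz":0},{"jaw":0,"tx":39,"ty":-275,"tz":113,"rx":0,"ry":0,"rz":0}]' && python3 -c "
from h import *
import cv2
go((-70,125,28))
c=env.capture('wrist');cv2.imwrite('pics/w1.png',c['img'][:,:,::-1])
for q in [(-70,125,28),(-34,136,44),(-38,150,44),(-55,80,69)]:
    X=np.array(c['R'])@(O+J@(np.array(q)/1000))+c['t'];print(q,c['fx']*X[0]/X[2]+c['cx'],c['fy']*X[1]/X[2]+c['cy'])
"
```

```text
time: 2.05
eef_pos: [0.4636, 0.0265, 0.1073]
tcp_rot: [[0.89, 0.456, -0.006], [0.456, -0.89, -0.001], [-0.005, -0.002, -1.0]]
wrist_force: [-0.6, -0.5, 0.1]
finger_gap: 0.0004
gripper_force: 0.0
t 2.05 jig [-74.3 124.9 107.3] F [-0.7 -0.2  0.1] gap 0.0 yaw 27.1
(-70, 125, 28) [ 5.  0. 79.]
(-70, 125, 28) 317.0801986819944 237.52894919189006
(-34, 136, 44) 301.0574610994109 194.6683339862925
(-38, 150, 44) 280.6829333542121 200.38079097761357
(-55, 80, 69) 388.5666863174946 235.6163927924217
```

View pics/w1.png

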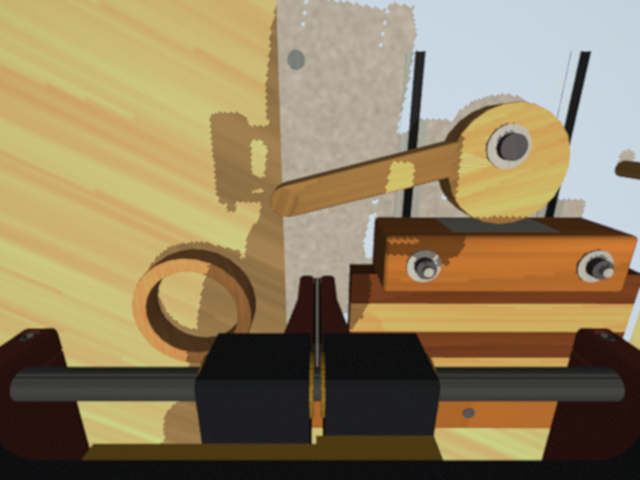

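The wrist view agrees: the handle's end is at (283,200) as predicted, the jaw corner is near (378,220), and the shut fingers are over clear board. Next I descend.

```bash
python3 -m crank '[{"jaw":0,"tx":5,"ty":-2,"tz":30,"rx":0,"ry":0,"rz":0},{"jaw":0,"tx":5,"ty":-2,"tz":60,"rx":0,"ry":0,"rz":0},{"jaw":0,"tx":5,"ty":-2,"tz":79,"rx":0,"ry":0,"rz":0},{"jaw":0,"tx":5,"ty":-2,"tz":79,"rx":0,"ry":0,"rz":0},{"jaw":0,"tx":5,"ty":-2,"tz":79,"rx":0,"ry":0,"rz":0}]'
python3 - <<'E'
from h import *
pts=[]
for th in [0,15,30,50,70,90]:
    t=np.radians(th);r=125;d=np.array([np.sin(t),np.cos(t)]);n=np.array([np.cos(t),-np.sin(t)])
    p=r*d-25*n;pts.append((*p.round(0),28))
go(*pts)
E
```

```text
time: 2.6
eef_pos: [0.4708, 0.03, 0.0318]
tcp_rot: [[0.891, 0.454, 0.001], [0.454, -0.891, -0.0], [0.001, 0.001, -1.0]]
wrist_force: [-0.0, -0.1, -0.5]
finger_gap: 0.0007
gripper_force: 0.0
t 2.6 jig [-66.3 124.8  31.8] F [-0.1 -0.1 -0.5] gap 0.001 yaw 27.0
(np.float64(-25.0), np.float64(125.0), 28) [41. -0.  4.]
(np.float64(8.0), np.float64(127.0), 28) [74. -2.  4.]
(np.float64(41.0), np.float64(121.0), 28) [107.   4.   4.]
(np.float64(80.0), np.float64(99.0), 28) [146.  26.   4.]
(np.float64(109.0), np.float64(66.0), 28) [175.  59.   4.]
(np.float64(125.0), np.float64(25.0), 28) [191. 100.   4.]
```

```bash
python3 -m crank '[{"jaw":0,"tx":20,"ty":0,"tz":2,"rx":0,"ry":0,"rz":0},{"jaw":0,"tx":40,"ty":0,"tz":2,"rx":0,"ry":0,"rz":0},{"jaw":0,"tx":57,"ty":-1,"tz":2,"rx":0,"ry":0,"rz":0},{"jaw":0,"tx":74,"ty":-1,"tz":2,"rx":0,"ry":0,"rz":0},{"jaw":0,"tx":91,"ty":0,"tz":2,"rx":0,"ry":0,"rz":0},{"jaw":0,"tx":107,"ty":4,"tz":2,"rx":0,"ry":0,"rz":0},{"jaw":0,"tx":127,"ty":14,"tz":2,"rx":0,"ry":0,"rz":0},{"jaw":0,"tx":146,"ty":26,"tz":2,"rx":0,"ry":0,"rz":0},{"jaw":0,"tx":161,"ty":42,"tz":2,"rx":0,"ry":0,"rz":0},{"jaw":0,"tx":175,"ty":59,"tz":2,"rx":0,"ry":0,"rz":0}]'
python3 - <<'E'
from h import *
pts=[]
for th in [75,90,105,120,135,150,165,180]:
    t=np.radians(th);r=125;d=np.array([np.sin(t),np.cos(t)]);n=np.array([np.cos(t),-np.sin(t)])
    p=r*d-25*n;pts.append((*p.round(0).astype(int).tolist(),28))
go(*pts)
import cv2
c=env.capture('top');cv2.imwrite('pics/t1.png',c['img'][60:320,200:540,::-1])
E
```

```text
time: 3.6
eef_pos: [0.6536, 0.0571, 0.0309]
tcp_rot: [[0.891, 0.455, 0.001], [0.455, -0.891, 0.0], [0.001, 0.0, -1.0]]
wrist_force: [-1.8, 0.3, -0.4]
finger_gap: 0.0004
gripper_force: 0.8
t 3.6 jig [108.9  66.   30.9] F [-1.5  1.1 -0.4] gap 0.0 yaw 27.0
(114, 57, 28) [5. 9. 3.]
(125, 25, 28) [16. 41.  3.]
(127, -8, 28) [18. 74.  3.]
(121, -41, 28) [ 12. 107.   3.]
(106, -71, 28) [ -3. 137.   3.]
(84, -96, 28) [-25. 162.   3.]
(57, -114, 28) [-52. 180.   3.]
(25, -125, 28) [-84. 191.   3.]
```

View pics/t1.png

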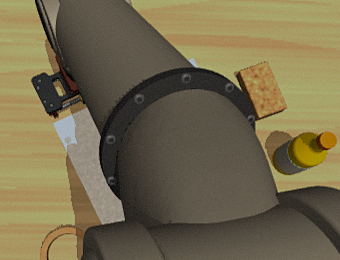

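The arm hides the cam in this view, but the 1–2 N contact force fits a pushed handle. I continue round.

```bash
python3 -m crank '[{"jaw":0,"tx":10,"ty":22,"tz":2,"rx":0,"ry":0,"rz":0},{"jaw":0,"tx":16,"ty":41,"tz":2,"rx":0,"ry":0,"rz":0},{"jaw":0,"tx":18,"ty":58,"tz":2,"rx":0,"ry":0,"rz":0},{"jaw":0,"tx":18,"ty":75,"tz":2,"rx":0,"ry":0,"rz":0},{"jaw":0,"tx":16,"ty":91,"tz":2,"rx":0,"ry":0,"rz":0},{"jaw":0,"tx":12,"ty":107,"tz":2,"rx":0,"ry":0,"rz":0},{"jaw":0,"tx":5,"ty":122,"tz":2,"rx":0,"ry":0,"rz":0},{"jaw":0,"tx":-3,"ty":137,"tz":2,"rx":0,"ry":0,"rz":0},{"jaw":0,"tx":-13,"ty":150,"tz":2,"rx":0,"ry":0,"rz":0},{"jaw":0,"tx":-25,"ty":162,"tz":2,"rx":0,"ry":0,"rz":0}]'
python3 - <<'E'
from h import *
go((70,-106,28),(57,-114,28),(42,-120,28),(30,-125,28),(25,-125,28))
E
```

```text
time: 4.65
eef_pos: [0.7036, -0.0997, 0.0266]
tcp_rot: [[0.891, 0.455, 0.0], [0.455, -0.891, 0.0], [0.0, 0.0, -1.0]]
wrist_force: [-0.6, 1.9, -0.6]
finger_gap: 0.0005
gripper_force: 0.7
t 4.65 jig [ 82.2 -96.4  26.6] F [ 0.3  2.  -0.6] gap 0.001 yaw 27.0
(70, -106, 28) [-12.  10.  -1.]
(57, -114, 28) [-25.  18.  -1.]
(42, -120, 28) [-40.  24.  -1.]
(30, -125, 28) [-52.  29.  -1.]
(25, -125, 28) [-57.  29.  -1.]
```

```bash
python3 -m crank '[{"jaw":0,"tx":-12,"ty":10,"tz":-1,"rx":0,"ry":0,"rz":0},{"jaw":0,"tx":-25,"ty":18,"tz":-1,"rx":0,"ry":0,"rz":0},{"jaw":0,"tx":-38,"ty":24,"tz":-1,"rx":0,"ry":0,"rz":0},{"jaw":0,"tx":-48,"ty":28,"tz":-1,"rx":0,"ry":0,"rz":0},{"jaw":0,"tx":-54,"ty":29,"tz":-1,"rx":0,"ry":0,"rz":0},{"jaw":0,"tx":-57,"ty":29,"tz":-1,"rx":0,"ry":0,"rz":0},{"jaw":0,"tx":-59,"ty":29,"tz":-1,"rx":0,"ry":0,"rz":0},{"jaw":0,"tx":-60,"ty":29,"tz":-1,"rx":0,"ry":0,"rz":0}]'
python3 - <<'E'
from h import *
go()
E
```

```text
time: 5.45
eef_pos: [0.664, -0.1512, 0.0279]
tcp_rot: [[0.89, 0.455, 0.001], [0.455, -0.89, -0.0], [0.001, 0.001, -1.0]]
wrist_force: [1.1, -0.7, -0.0]
finger_gap: 0.0008
gripper_force: 0.6
t 5.45 jig [  23.6 -124.3   27.9] F [ 0.6 -1.1 -0. ] gap 0.001 yaw 27.1
```

```bash
python3 -m crank '[{"jaw":0,"tx":-1,"ty":0,"tz":0,"rx":0,"ry":0,"rz":0},{"jaw":0,"tx":-2,"ty":0,"tz":0,"rx":0,"ry":0,"rz":0},{"jaw":0,"tx":-3,"ty":0,"tz":0,"rx":0,"ry":0,"rz":0},{"jaw":0,"tx":-3,"ty":0,"tz":0,"rx":0,"ry":0,"rz":0}]' |grep -E "force"; python3 -c "
from h import *
go()"; python3 -m crank '[{"jaw":0,"tx":-1,"ty":0,"tz":0,"rx":0,"ry":0,"rz":0},{"jaw":0,"tx":-2,"ty":0,"tz":0,"rx":0,"ry":0,"rz":0},{"jaw":0,"tx":-2,"ty":0,"tz":0,"rx":0,"ry":0,"rz":0}]' |grep -E "force"; python3 -c "
from h import *
go()"
```

```text
wrist_force: [7.4, 1.2, -2.9]
gripper_force: 3.0
t 5.85 jig [  22.4 -124.2   28. ] F [ 7.1 -2.3 -2.9] gap 0.0 yaw 27.1
wrist_force: [10.4, 2.2, -6.2]
gripper_force: 5.1
t 6.15 jig [  22.2 -124.2   28.2] F [10.2 -2.7 -6.2] gap 0.0 yaw 27.1
```

The force rose to 10 N without further motion, so the handle is against the dowel. I back off, lift, and look.

```bash
python3 -m crank '[{"jaw":0,"tx":12,"ty":0,"tz":0,"rx":0,"ry":0,"rz":0},{"jaw":0,"tx":25,"ty":0,"tz":0,"rx":0,"ry":0,"rz":0},{"jaw":0,"tx":25,"ty":0,"tz":-35,"rx":0,"ry":0,"rz":0},{"jaw":0,"tx":25,"ty":0,"tz":-80,"rx":0,"ry":0,"rz":0},{"jaw":0,"tx":0,"ty":-25,"tz":-100,"rx":0,"ry":0,"rz":0},{"jaw":0,"tx":-35,"ty":-50,"tz":-100,"rx":0,"ry":0,"rz":0},{"jaw":0,"tx":-70,"ty":-75,"tz":-100,"rx":0,"ry":0,"rz":0},{"jaw":0,"tx":-105,"ty":-100,"tz":-100,"rx":0,"ry":0,"rz":0},{"jaw":0,"tx":-145,"ty":-124,"tz":-90,"rx":0,"ry":0,"rz":0},{"jaw":0,"tx":-145,"ty":-124,"tz":-90,"rx":0,"ry":0,"rz":0}]' |grep force; python3 -c "
from h import *
import cv2
go((-122,0,52))
c=env.capture('wrist');cv2.imwrite('pics/w2.png',c['img'][:,:,::-1])
"
```

```text
wrist_force: [0.2, -0.6, 0.3]
gripper_force: 0.0
t 7.15 jig [-135.3    4.2  115.1] F [-0.1 -0.6  0.3] gap 0.0 yaw 27.1
(-122, 0, 52) [14.  5. 63.]
```

View pics/w2.png

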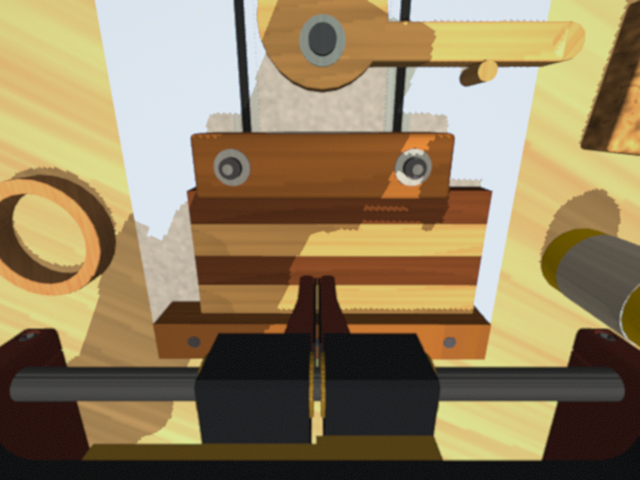

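The handle lies along −y against the dowel at (485,70), with a gap between the cam's low side and the jaw. The jaw is still on the panel. Next I lower the fingers in front of the jaw face and push.

```bash
python3 -m crank '[{"jaw":0,"tx":10,"ty":5,"tz":30,"rx":0,"ry":0,"rz":0},{"jaw":0,"tx":10,"ty":5,"tz":50,"rx":0,"ry":0,"rz":0},{"jaw":0,"tx":10,"ty":5,"tz":61,"rx":0,"ry":0,"rz":0},{"jaw":0,"tx":10,"ty":5,"tz":61,"rx":0,"ry":0,"rz":0},{"jaw":0,"tx":10,"ty":5,"tz":61,"rx":0,"ry":0,"rz":0}]' |grep force; python3 -c "
from h import *
go((-105,0,53),(-79,0,53))"
```

```text
wrist_force: [-0.1, -0.3, 0.2]
gripper_force: 0.0
t 7.7 jig [-116.2   -5.8   57. ] F [-0.2 -0.2  0.2] gap 0.001 yaw 27.1
(-105, 0, 53) [11. -6.  4.]
(-79, 0, 53) [37. -6.  4.]
```

```bash
python3 -m crank '[{"jaw":0,"tx":5,"ty":-6,"tz":3,"rx":0,"ry":0,"rz":0},{"jaw":0,"tx":9,"ty":-6,"tz":3,"rx":0,"ry":0,"rz":0},{"jaw":0,"tx":13,"ty":-6,"tz":3,"rx":0,"ry":0,"rz":0},{"jaw":0,"tx":17,"ty":-6,"tz":3,"rx":0,"ry":0,"rz":0},{"jaw":0,"tx":21,"ty":-6,"tz":3,"rx":0,"ry":0,"rz":0},{"jaw":0,"tx":25,"ty":-6,"tz":3,"rx":0,"ry":0,"rz":0},{"jaw":0,"tx":28,"ty":-6,"tz":3,"rx":0,"ry":0,"rz":0},{"jaw":0,"tx":31,"ty":-6,"tz":3,"rx":0,"ry":0,"rz":0},{"jaw":0,"tx":31,"ty":-6,"tz":3,"rx":0,"ry":0,"rz":0}]' |grep force; python3 -c "
from h import *
go()"; python3 -m crank '[{"jaw":0,"tx":1,"ty":0,"tz":0,"rx":0,"ry":0,"rz":0},{"jaw":0,"tx":2,"ty":0,"tz":0,"rx":0,"ry":0,"rz":0},{"jaw":0,"tx":3,"ty":0,"tz":0,"rx":0,"ry":0,"rz":0},{"jaw":0,"tx":3,"ty":0,"tz":0,"rx":0,"ry":0,"rz":0}]' |grep force; python3 -c "
from h import *
go()"
```

```text
wrist_force: [-2.1, 0.0, 1.2]
gripper_force: 1.1
t 8.6 jig [-85.4   0.5  53.6] F [-1.9  1.   1.2] gap 0.001 yaw 27.1
wrist_force: [-4.0, -1.3, 1.9]
gripper_force: 1.8
t 9.0 jig [-83.    0.6  53.6] F [-4.1  0.7  1.9] gap 0.0 yaw 27.0
```

```bash
python3 -m crank '[{"jaw":0,"tx":1,"ty":0,"tz":0,"rx":0,"ry":0,"rz":0},{"jaw":0,"tx":2,"ty":0,"tz":0,"rx":0,"ry":0,"rz":0},{"jaw":0,"tx":3,"ty":0,"tz":0,"rx":0,"ry":0,"rz":0},{"jaw":0,"tx":3,"ty":0,"tz":0,"rx":0,"ry":0,"rz":0}]' >/dev/null; python3 -c "
from h import *
go()"; python3 -m crank '[{"jaw":0,"tx":1,"ty":0,"tz":0,"rx":0,"ry":0,"rz":0},{"jaw":0,"tx":2,"ty":0,"tz":0,"rx":0,"ry":0,"rz":0},{"jaw":0,"tx":2,"ty":0,"tz":0,"rx":0,"ry":0,"rz":0}]' >/dev/null; python3 -c "
from h import *
go()"
```

```text
t 9.4 jig [-79.8   0.6  53.6] F [-4.1  1.5  0.7] gap 0.001 yaw 27.1
t 9.7 jig [-78.3   0.6  53.6] F [-5.4  2.4  3. ] gap 0.0 yaw 27.0
```

```bash
python3 -m crank '[{"jaw":0,"tx":1,"ty":0,"tz":0,"rx":0,"ry":0,"rz":0},{"jaw":0,"tx":2,"ty":0,"tz":0,"rx":0,"ry":0,"rz":0},{"jaw":0,"tx":2,"ty":0,"tz":0,"rx":0,"ry":0,"rz":0}]' >/dev/null; python3 -c "
from h import *
go()"; python3 -m crank '[{"jaw":0,"tx":1,"ty":0,"tz":0,"rx":0,"ry":0,"rz":0},{"jaw":0,"tx":2,"ty":0,"tz":0,"rx":0,"ry":0,"rz":0},{"jaw":0,"tx":2,"ty":0,"tz":0,"rx":0,"ry":0,"rz":0}]' >/dev/null; python3 -c "
from h import *
go()"
```

```text
t 10.0 jig [-78.2   0.6  53.5] F [-10.2   1.7   8.6] gap 0.001 yaw 27.0
t 10.3 jig [-78.1   0.5  53.3] F [-14.1   2.   12. ] gap 0.001 yaw 27.0
```

The jaw has stalled against the cam, with the force rising to 14 N. I back off, lift, and check.

```bash
python3 -m crank '[{"jaw":0,"tx":-12,"ty":0,"tz":0,"rx":0,"ry":0,"rz":0},{"jaw":0,"tx":-25,"ty":0,"tz":0,"rx":0,"ry":0,"rz":0},{"jaw":0,"tx":-25,"ty":0,"tz":-30,"rx":0,"ry":0,"rz":0},{"jaw":0,"tx":-35,"ty":0,"tz":-70,"rx":0,"ry":0,"rz":0},{"jaw":0,"tx":-45,"ty":0,"tz":-110,"rx":0,"ry":0,"rz":0},{"jaw":0,"tx":-45,"ty":0,"tz":-110,"rx":0,"ry":0,"rz":0},{"jaw":0,"tx":-45,"ty":0,"tz":-110,"rx":0,"ry":0,"rz":0}]' |grep force; python3 -c "
from h import *
import cv2
go()
c=env.capture('wrist');cv2.imwrite('pics/w3.png',c['img'][:,:,::-1])
"
```

```text
wrist_force: [1.0, 0.9, -0.8]
gripper_force: 0.0
t 11.0 jig [-118.4   -0.3  164.7] F [ 1.3  0.3 -0.8] gap 0.001 yaw 27.0
```

View pics/w3.png

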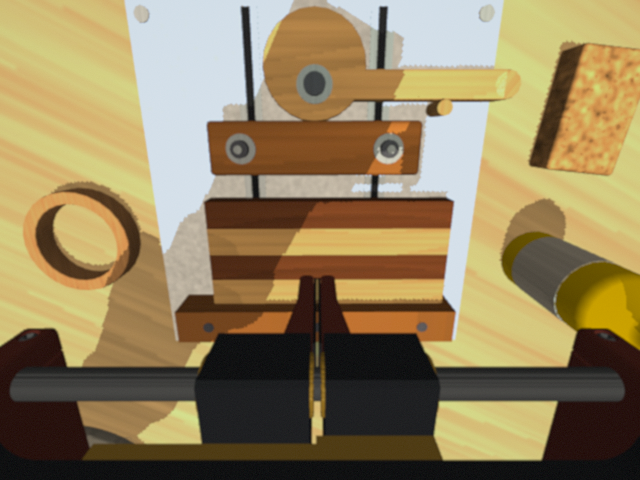

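The jaw sits against the cam's low side at about (315,120). The handle rests on the dowel at (440,106), and the panel is still against the fence. The tape, sander and bottle look undisturbed.

```bash
python3 -c "
from workcell import env
print(env.sign_off())"
```

```text
the job is handed in; nothing more can be done
None
```

The clamp is open and handed in at about 11 s: the handle rests on the stop dowel, the jaw is fully back against the cam's low side, and the panel, tape, sander and bottle look unmoved in the last picture.

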